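Lower the propped keyboard deck of an opened till

ROBOT

A 6-joint arm with a two-finger parallel gripper is mounted at the origin on the work surface. World frame = base frame: x ahead of the robot, y to its left, z up, the work surface at z = 0. Lengths are in m, angles in degrees, forces in N, time in s.
With the tool pointing down it reaches from about 0.325 to 0.775 m from the base axis. Payload 9.3 kg.
Tool frame: the origin (TCP) lies between the finger pads; the fingertips stand 8 mm ahead of it and the grasp point (between the pads) lies 11 mm behind it; z points along the fingers, y is the line along which they close (so a half turn about z gives the same grasp; the last joint's range is limited). The gripper opens to 85 mm and grips with 20 to 120 N. Pads are 22 mm wide; open, the fingers measure 114 mm over their backs; the gripper's body (76 mm by 85 mm) begins 54 mm behind the grasp point. The pads swing forward as they close: fully open they stand 13 mm farther back than shut.
Start: joints at [55.256, 14.817, 1.232, 76.415, 0, 81.257], TCP at [0.241, 0.494, 0.239] pointing down, gripper open.
Joint ranges: [-174.27, 174.27], [-52.1, 104.24], [-59.71, 78.15], [-110.17, 111.67], [-87.03, 83.33], [-180, 180]. Speed limits (degrees/s): [127.2, 127.2, 159.86, 180, 180, 180].

INTERFACE

Orientations are given as a 3x3 rotation matrix whose columns are the frame's x, y, z axes.
In Python, from workcell import manip gives the robot as it stands.
- The arm moves only by the tool arm_command, never from a script. Its argument "rows" is one flat list of numbers, 5 for each row, row after row: the shift along the tool's x, y, z each as a share of 400 mm, from -1 to 1, then the turn about the tool's z as a share of 45 degrees, from -1 to 1, then the gripper's target within -1 to 1 (shut at 1, half-way at 0, fully open at -1). A call has 1 to 12 rows; each row shifts and turns the commanded pose from where the row before left it, along the tool's axes as they then stand; what a row does not reach is not made up. A row lasts 1/12 s, in which the tool goes at most 41.7 mm and 7.16 degrees, less where a joint would pass 70% of its speed; a pose out of reach is approached as far as the arm can. A call with a number of a shift or a turn outside -1 to 1 is refused whole. A call with a gripper value outside its range is refused whole. The fingers move at their own pace and stop on an object; "squeeze" is the grip in N (left out, the last holds). Time passes only in rows, so rows that do not move let the fingers close. It gives the time, the measured TCP pose, the force, the opening and the grip force at its end, in the units of the state.
- manip.state(): the state, without advancing time (a new reading comes with each control period).
- manip.read_camera(name): name is "scene" or "top" or "wrist"; returns a dict with "frame" (480x640x3 uint8, red, green, blue), "z_map" (480x640 float32, m along the optical axis (not along the pixel's ray), 0 where there is no reading), "mtx" (3x3 intrinsics, pixels), "distortion" ([k1, k2, p1, p2, k3] as OpenCV has them; the pictures are not rectified), "R" (3x3) and "t" (3): a world point X has camera coordinates R X + t. Camera axes: x right, y down, z forward; pixel columns grow to the right and rows downward; lengths in m; the calibration is good to about 2 mm. A picture is of the moment at which its call begins.
- manip.sign_off(): hands the job in; it is judged then, once.
The state is a dict: "clock": time; "joint_positions": joint angles; "dq": joint speeds; "tau": joint torques, N m; "ee_pos": TCP position; "tcp_rot": TCP orientation; "ft_force": force on the tool from outside, world axes, zero at the start; "torque": the same for the moment, N m; "opening": opening from 0.0 (shut) to 1.0 (fully open); "grip_force": force on a finger pad.
Only numpy, scipy, OpenCV 4.12 (cv2) and the standard library are available. Lean on these libraries where they do the work, as an engineer would, in place of code of your own. Each camera call takes 0.05 s, during which the arm holds its last target. There are 200 camera calls.

TASK

The keyboard deck of the opened till is propped up on its ratchet. With a fingertip, press the pawl's thumb tab all the way down so that the pawl comes free of the teeth, and only then push the deck down until it lies flat on the case, leaving the pawl free. Just press and push: do not raise the deck further, and leave the things on and around the till where they stand.

Things in the scene. Friction and masses are not known exactly. Their poses are not given: they have to be found in the camera images.
- till: Beige case of an opened cash register, 340 x 380 x 95 mm (x, y, z), fixed, cash drawer pulled out at the far (+x) side. Origin on the table, mid width, 140 mm inside the near face; x away from the robot, y along its width, z up. On top: cream keyboard deck (near side), dark steel pawl and toothed disc at the deck's +y edge, display hood (top 165 mm up, x 117 to 193, y -180 to 50 mm).
- deck_hinge (a point): Fixed point on the deck's hinge line, at mid width, at (80, 0, 125) mm in the till's frame. The hinge line is the till's y axis direction.
- deck_lip (a point): Point on the top face of the cream keyboard deck, on the bare strip at its free (near) edge, mid width: 132 mm from the hinge line along the deck, 9 mm above its middle plane (which holds the hinge line). The deck is a plate 220 mm wide (y), 18 mm thick, its free edge 145 mm from the hinge line. 134 mm above the table when flat. Push here, straight down or along the deck's arc.
- deck (a joint): Angle of the keyboard deck about its hinge, rad: 0 = flat on the case (hard stop), positive = free edge raised; starts at 0.6 to 0.7. The stiff hinge holds the deck wherever it is left; pushing the free edge down takes about 3 to 6 N. With the pawl engaged it cannot go below about 0.58 (a tooth meets the pawl).
- pawl_tab (a point): Centre of the top face of the pawl's thumb tab, a dark steel pad 26 mm (x) by 44 mm (y), 5 mm thick, beside the deck's +y edge. With the pawl engaged it is at about (0, 159, 213) mm in the till's frame, near end tilted up by 0.2 rad. It moves with the pawl: pressed all the way it goes 22 mm down and 8 mm towards the till's -x.
- pawl_pivot (a point): Fixed point on the pawl's pivot line (along the till's y), at (45, 133, 185) mm in the till's frame; the tab is 45 mm nearer the robot and 28 mm higher than this when engaged.
- pawl (a joint): Angle of the pawl, rad: 0 = nose fully in the teeth, growing as the tab is pressed down, hard stop at 0.45 = fully free; the nose clears the teeth beyond about 0.25. A stiff pivot: pressing the tab takes about 3 N, and the pawl stays where it is left.
- screwdriver: Screwdriver 170 mm long lying on the till's case along its -y edge, loose. Bystander. Origin on its underside.
- screw_tin: Round tin, diameter 40 mm, 30 mm high, standing on the near +y corner of the case, loose. Bystander. Origin under its centre.
- coin_roll: Upright paper coin roll, diameter 24 mm, 55 mm high, standing on the near edge of the case, loose. Bystander. Origin under its centre.
- paper_roll: Receipt paper roll, diameter 56 mm, 57 mm high, upright on the table to the +y side. Bystander. Origin under its centre.
- spray: White aerosol can, diameter 52 mm, 170 mm high, on the table to the +y side. Bystander. Origin under its centre.
- mug: White mug, diameter 80 mm, 90 mm high, on the table to the -y side. Bystander. Origin under its centre.
- key_tray: Grey divided tray 100 x 130 x 35 mm on the table to the -y side. Bystander. Origin under its centre.

How it is judged:
By the outcome, as a careful person would: the job done as asked, in the order asked, and still so for the second after the job is handed in, with the robot touching nothing.
It also fails if it takes over 38 s, if anything falls off the work surface, if the arm or the gripper's body presses on something with over 40 N, if the wrist force passes 120 N, or if a joint passes its speed limit or range.

## Working session

There is one attempt and no reset: what is moved stays moved. The work goes in short steps, Python scripts to look and compute and a tool call to move; the robot and the scene stay as the last step left them, time stands still between calls to the robot, and variables do not carry over. Pictures are saved under pics/ and viewed, at most 10 in all, crops included, and the job is handed in when it is done.

Besides the shell and the picture viewer there is one more tool, called after "Emit:" as a command line: name --argument value ..., lists and objects as JSON in quotes. arm_command: Moves the arm, as the interface text tells. Shift numbers are shares of 400 mm and turn numbers shares of 45 degrees, none past 1 either way. Its arguments: {"type":"object","properties":{"rows":{"type":"array"},"squeeze":{"type":"number"}},"required":["rows"]}

```bash
mkdir -p pics
cat > h.py <<'E'
import numpy as np, cv2
from workcell import manip
def cloud(c):
    z=c["z_map"]; h,w=z.shape
    u,v=np.meshgrid(np.arange(w),np.arange(h))
    p=cv2.undistortPoints(np.stack([u,v],-1).reshape(-1,1,2).astype(np.float64),c["mtx"],np.array(c["distortion"])).reshape(h,w,2)
    P=np.dstack([p*z[...,None],z])
    W=(P-np.array(c["t"]))@np.array(c["R"])
    W[z==0]=np.nan
    return W
def look(n,f):
    c=manip.read_camera(n); cv2.imwrite("pics/"+f,c["frame"][...,::-1]); W=cloud(c)
    np.savez("pics/"+f[:-4]+".npz",W=W,rgb=c["frame"]); return c,W
E
python3 - <<'E'
from h import *
for n in("scene","top"):
    c,W=look(n,n+"1.png"); print(n,np.round(-np.array(c["R"]).T@c["t"],3))
a=cv2.imread("pics/scene1.png");b=cv2.imread("pics/top1.png")
s=manip.state();print(s["clock"],s["ee_pos"],np.round(s["tcp_rot"],3).tolist(),s["opening"])
E
```

```text
scene [ 1.441 -0.73   0.937]
top [ 0.371 -0.01   1.29 ]
0.1 [0.24097361 0.49411225 0.23872765] [[-0.899, 0.438, -0.001], [0.438, 0.899, -0.001], [0.0, -0.001, -1.0]] 0.9995333269274324
```

View pics/scene1.png

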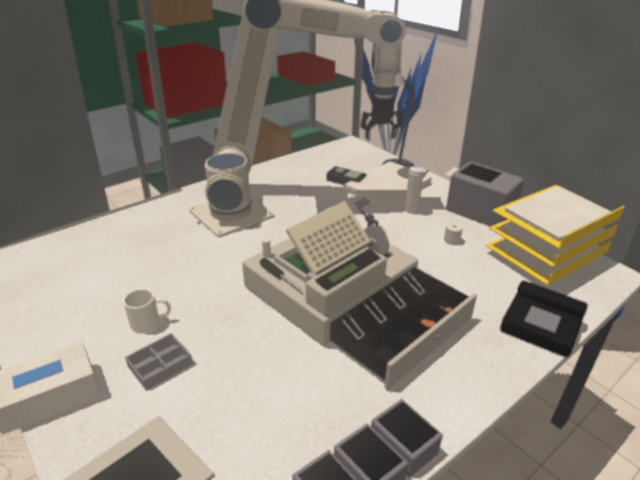

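View pics/top1.png

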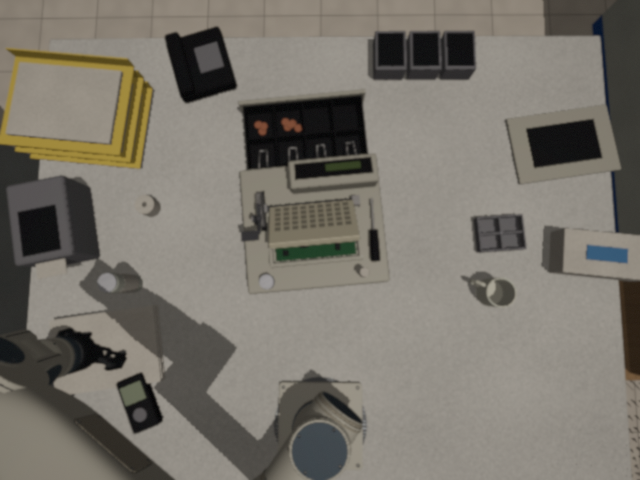

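The scene view shows the propped deck, with the pawl beside its +y edge. In the top view the till case spans px (240-388, 165-292), the tab is at about (249,232), the tin at (266,282) and the coin roll at (364,271).

Run:
```python
from h import *
d=np.load("pics/top1.npz");W=d["W"];rgb=d["rgb"].astype(int)
z=W[...,2]
reg=np.zeros(z.shape,bool);reg[160:300,232:395]=1
m=reg&(z>.085)&(z<.105)
P=W[m][:,:2]
# robust edges: left / near sides
r=cv2.minAreaRect(P.astype(np.float32));print("rect",r,np.median(z[m]))
def edge(fix,rng,f):
    out=[]
    for k in rng:
        q=W[k,:,:][m[k]] if fix=='row' else W[:,k,:][m[:,k]]
        if len(q): out.append(f(q))
    return np.array(out)
L=edge('row',range(200,286,3),lambda q:q[q[:,1].argmax()]);R=edge('row',range(200,286,3),lambda q:q[q[:,1].argmin()])
N=edge('col',range(252,380,4),lambda q:q[q[:,0].argmin()])
for n,E,ix in(("L",L,(0,1)),("R",R,(0,1)),("N",N,(1,0))):
    p=np.polyfit(E[:,ix[0]],E[:,ix[1]],1);print(n,np.degrees(np.arctan(p[0])),E.mean(0).round(4))
# tab: raised
t=reg&(z>.19)&(z<.235);t[:,265:]=0
print(t.sum())
for v in range(186,246,3): print(v,[("%d"%(1000*a) if a==a else "-") for a in z[v,238:272:2]])
k=W[225:240,241:258].reshape(-1,3);k=k[k[:,2]>.19];print(k.mean(0),k.min(0),k.max(0))
```

```text
rect ((0.5493052005767822, 0.018143847584724426), (0.34016820788383484, 0.380867600440979), 5.3934550285339355) 0.09446216432956817
L 4.632683947331922 [0.5001 0.1981 0.0922]
R -0.035521109997831896 [ 0.5012 -0.1716  0.0917]
N -5.390440197580071 [0.3801 0.0154 0.0917]
276
186 ['-4', '0', '93', '93', '98', '90', '95', '92', '97', '92', '94', '96', '95', '89', '93', '97', '94']
189 ['-3', '-6', '94', '96', '97', '92', '96', '94', '94', '99', '97', '97', '94', '95', '95', '100', '93']
192 ['-2', '0', '91', '90', '95', '91', '93', '93', '91', '94', '147', '155', '123', '95', '93', '98', '94']
195 ['0', '0', '93', '90', '96', '97', '98', '96', '93', '173', '175', '166', '131', '94', '94', '93', '97']
198 ['0', '-3', '93', '94', '92', '91', '98', '93', '96', '180', '176', '175', '128', '98', '89', '98', '91']
201 ['-1', '-1', '93', '92', '96', '95', '91', '98', '95', '96', '178', '179', '139', '95', '93', '93', '92']
204 ['-1', '0', '87', '97', '97', '94', '96', '94', '97', '187', '187', '180', '139', '130', '132', '92', '94']
207 ['0', '1', '87', '95', '95', '88', '94', '96', '92', '95', 
[... 808 characters left out ...]
'93', '91', '116', '189']
231 ['-2', '-2', '208', '210', '208', '210', '209', '211', '211', '207', '210', '209', '93', '96', '92', '119', '196']
234 ['-3', '0', '210', '210', '206', '211', '213', '211', '209', '211', '210', '97', '91', '96', '94', '114', '205']
237 ['0', '2', '210', '212', '211', '214', '213', '215', '214', '216', '213', '89', '91', '95', '96', '113', '212']
240 ['-3', '0', '211', '214', '213', '210', '212', '97', '98', '95', '95', '92', '92', '93', '91', '113', '217']
243 ['1', '0', '1', '-2', '94', '92', '91', '95', '94', '95', '93', '94', '91', '94', '93', '93', '218']
[0.50468206 0.17097395 0.21177618] [0.49358862 0.15141842 0.20377542] [0.5172774  0.19253635 0.21722519]
```

Emit:
arm_command --rows '[0, 0, -0.02, -0.14, 1, 0, 0, -0.02, -0.14, 1, 0, 0, -0.02, -0.14, 1, 0, 0, -0.02, -0.14, 1, 0, 0, -0.02, -0.14, 1, 0, 0, 0, 0, 1]'

```text
clock: 0.6
ee_pos: [0.2413, 0.4946, 0.2804]
tcp_rot: [[-0.995, -0.101, 0.001], [-0.101, 0.995, 0.001], [-0.001, 0.001, -1.0]]
ft_force: [0.5, 0.1, 0.9]
opening: 0.142
grip_force: 0.0
```

Emit:
arm_command --rows '[-0.048, -0.07, 0, 0, 1, -0.048, -0.07, 0, 0, 1, -0.048, -0.07, 0, 0, 1, -0.048, -0.07, 0, 0, 1, -0.048, -0.07, 0, 0, 1, -0.048, -0.07, 0, 0, 1, -0.048, -0.07, 0, 0, 1, -0.048, -0.07, 0, 0, 1, -0.048, -0.07, 0, 0, 1, -0.048, -0.07, 0, 0, 1, -0.048, -0.07, 0, 0, 1, 0, 0, 0, 0, 1]'

```text
clock: 1.6
ee_pos: [0.4839, 0.2041, 0.2779]
tcp_rot: [[-0.996, -0.088, -0.001], [-0.088, 0.996, -0.002], [0.001, -0.001, -1.0]]
ft_force: [-0.2, 1.2, -1.1]
opening: 0.001
grip_force: 0.0
```

```bash
cat >> h.py <<'E'
O=np.array([.5194,.0153,0]);a=np.radians(5.39);RT=np.array([[np.cos(a),-np.sin(a),0],[np.sin(a),np.cos(a),0],[0,0,1]])
def till(p): return (np.asarray(p)-O)@RT
def st():
    s=manip.state();print(s["clock"],"till mm",(till(s["ee_pos"])*1000).round(1),"yaw err",np.round(RT.T@s["tcp_rot"],3)[:,1],"F",np.round(s["ft_force"],1),s["opening"])
E
python3 - <<'E'
from h import *
st();look("wrist","w1.png")
E
```

```text
1.6 till mm [-17.6 191.3 277.9] yaw err [ 0.006  1.    -0.001] F [-0.2  1.2 -1.1] 0.0013486034439766207
```

View pics/w1.png

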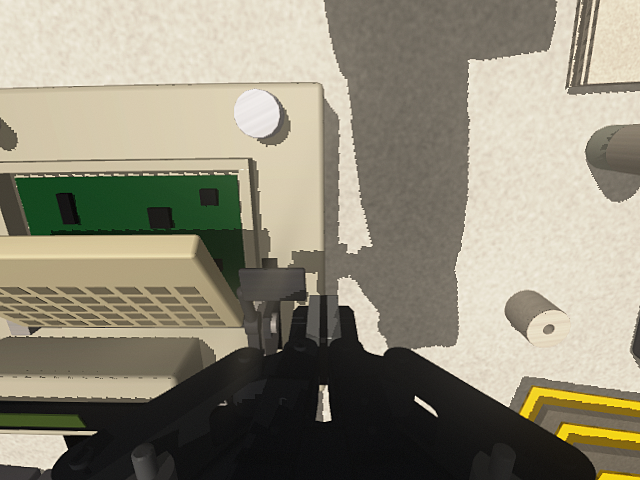

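The wrist view shows the tab at about (272,283), just left of the shut fingertips at (322,305). The tin is at (258,113).

Run:
```python
from h import *
d=np.load("pics/w1.npz");W=till(d["W"])*1000
q=W[272:296,245:300].reshape(-1,3);q=q[(q[:,2]>200)&(q[:,2]<225)]
print("tab",len(q),q.mean(0).round(1),np.percentile(q,2,0).round(1),np.percentile(q,98,0).round(1))
q=W[240:255,20:190].reshape(-1,3);q=q[q[:,2]>180];print("deck near edge",q.mean(0).round(1),np.nanpercentile(q,[2,98],axis=0).round(1))
```

```text
tab 1318 [ -6.7 159.  212.3] [-15.7 141.5 210. ] [  2.7 176.6 214.6]
deck near edge [-34.6  55.8 217.7] [[-38.1   3.  213.4]
 [-31.1 107.9 221.9]]
```

Emit:
arm_command --rows '[-0.021, -0.038, 0, 0, 1, -0.021, -0.038, 0, 0, 1, 0, 0, 0.03, 0, 1, 0, 0, 0.03, 0, 1, 0, 0, 0.03, 0, 1, 0, 0, 0.02, 0, 1, 0, 0, 0, 0, 1, 0, 0, 0, 0, 1]'

```text
clock: 2.32
ee_pos: [0.5, 0.1798, 0.2351]
tcp_rot: [[-0.995, -0.095, -0.001], [-0.095, 0.995, -0.0], [0.001, 0.0, -1.0]]
ft_force: [-0.1, -0.1, -0.2]
opening: 0.001
grip_force: 0.0
```

Run:
```python
from h import *
st()
```

```text
2.3167 till mm [ -3.8 165.6 235.1] yaw err [-0.001  1.     0.   ] F [-0.1 -0.1 -0.2] 0.0010051722749608418
```

Emit:
arm_command --rows '[-0.005, -0.012, 0, 0, 1, 0, 0, 0.012, 0, 1, 0, 0, 0.012, 0, 1, 0, 0, 0.012, 0, 1, 0.003, 0, 0.01, 0, 1, 0.003, 0, 0.01, 0, 1, 0, 0, 0, 0, 1]'

```text
clock: 2.9
ee_pos: [0.5, 0.1744, 0.2121]
tcp_rot: [[-0.995, -0.096, -0.001], [-0.096, 0.995, -0.0], [0.001, -0.0, -1.0]]
ft_force: [-0.6, -0.5, -0.7]
opening: 0.001
grip_force: 0.0
```

Run:
```python
from h import *
st()
```

```text
2.9 till mm [ -4.4 160.3 212.1] yaw err [-0.002  1.    -0.   ] F [-0.6 -0.5 -0.7] 0.0011053022207734595
```

Run:
```python
from h import *
c,W=look("wrist","w2.png");T=till(W)*1000
q=T[230:310,230:310].reshape(-1,3);q=q[(q[:,2]>170)&(q[:,2]<225)&(q[:,0]<15)]
print(len(q),q.mean(0).round(1),np.percentile(q,[2,98],axis=0).round(1));st()
```

```text
1444 [-12.7 141.  199.9] [[-21.8 113.8 177. ]
 [  5.6 155.1 211.8]]
2.95 till mm [ -4.  160.3 212.5] yaw err [-0.002  1.    -0.   ] F [ 0.4 -0.   0.2] -0.00232862670333071
```

View pics/w2.png

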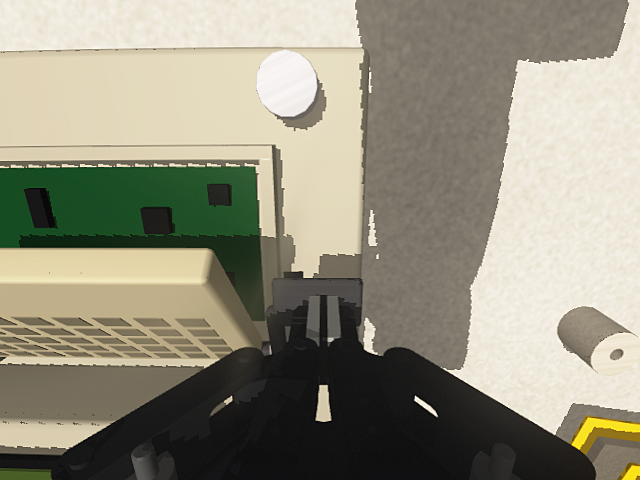

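The fingertips now sit over the middle of the tab, which spans px (273-362, 278-318).

Run:
```python
from h import *
T=till(np.load("pics/w2.npz")["W"])*1000
for v in range(272,320,4): print(v,[T[v,u].round(0).tolist() for u in (285,300,350)])
```

```text
272 [[20.0, 131.0, 96.0], [21.0, 143.0, 95.0], [21.0, 184.0, 94.0]]
276 [[24.0, 131.0, 95.0], [24.0, 143.0, 95.0], [25.0, 185.0, 94.0]]
280 [[-22.0, 144.0, 202.0], [-22.0, 151.0, 202.0], [-22.0, 175.0, 201.0]]
284 [[-20.0, 144.0, 202.0], [-20.0, 151.0, 202.0], [-20.0, 175.0, 202.0]]
288 [[-18.0, 144.0, 203.0], [-17.0, 151.0, 202.0], [-18.0, 175.0, 203.0]]
292 [[-15.0, 144.0, 202.0], [-16.0, 151.0, 203.0], [-16.0, 175.0, 204.0]]
296 [[-14.0, 144.0, 203.0], [-13.0, 151.0, 202.0], [-14.0, 175.0, 203.0]]
300 [[-11.0, 143.0, 202.0], [-11.0, 151.0, 202.0], [-12.0, 175.0, 203.0]]
304 [[-9.0, 143.0, 203.0], [-9.0, 151.0, 202.0], [-9.0, 175.0, 202.0]]
308 [[-7.0, 143.0, 203.0], [-12.0, 151.0, 211.0], [-12.0, 174.0, 211.0]]
312 [[-4.0, 143.0, 202.0], [-12.0, 152.0, 215.0], [-12.0, 174.0, 214.0]]
316 [[-2.0, 143.0, 202.0], [-12.0, 152.0, 219.0], [-13.0, 174.0, 219.0]]
```

Emit:
arm_command --rows '[0.005, 0, 0.008, 0, 1, 0.005, 0, 0.008, 0, 1, 0.005, 0, 0.008, 0, 1, 0, 0, 0, 0, 1]'

```text
clock: 3.28
ee_pos: [0.4941, 0.1739, 0.2027]
tcp_rot: [[-0.995, -0.096, -0.001], [-0.096, 0.995, -0.0], [0.001, -0.0, -1.0]]
ft_force: [0.7, 0.0, 0.2]
opening: -0.002
grip_force: 0.1
```

Emit:
arm_command --rows '[0.002, 0, 0.006, 0, 1, 0, 0, 0, 0, 1]'

```text
clock: 3.45
ee_pos: [0.4938, 0.1739, 0.201]
tcp_rot: [[-0.995, -0.096, 0.001], [-0.096, 0.995, 0.0], [-0.001, 0.0, -1.0]]
ft_force: [-0.1, -0.8, 4.9]
opening: 0.002
grip_force: 2.1
```

Run:
```python
from h import *
c,W=look("wrist","w3.png");T=till(W)*1000
for v in range(268,320,4): print(v,[T[v,u].round(0).tolist() for u in (285,300,350)])
st()
```

```text
268 [[7.0, 132.0, 94.0], [7.0, 144.0, 93.0], [7.0, 183.0, 94.0]]
272 [[11.0, 132.0, 93.0], [10.0, 144.0, 94.0], [10.0, 183.0, 94.0]]
276 [[15.0, 132.0, 92.0], [14.0, 144.0, 94.0], [14.0, 184.0, 94.0]]
280 [[17.0, 132.0, 94.0], [18.0, 144.0, 93.0], [17.0, 184.0, 94.0]]
284 [[-23.0, 143.0, 185.0], [-24.0, 151.0, 186.0], [-24.0, 175.0, 187.0]]
288 [[-22.0, 143.0, 187.0], [-22.0, 151.0, 188.0], [-22.0, 175.0, 187.0]]
292 [[-20.0, 143.0, 188.0], [-20.0, 151.0, 188.0], [-20.0, 175.0, 188.0]]
296 [[-18.0, 143.0, 188.0], [-17.0, 151.0, 187.0], [-18.0, 175.0, 189.0]]
300 [[-16.0, 143.0, 189.0], [-16.0, 151.0, 189.0], [-16.0, 175.0, 188.0]]
304 [[-14.0, 143.0, 190.0], [-14.0, 151.0, 190.0], [-15.0, 175.0, 190.0]]
308 [[-12.0, 143.0, 190.0], [-19.0, 151.0, 201.0], [-19.0, 174.0, 201.0]]
312 [[-10.0, 143.0, 190.0], [-18.0, 152.0, 204.0], [-19.0, 174.0, 205.0]]
316 [[-8.0, 143.0, 191.0], [-18.0, 152.0, 207.0], [-18.0, 174.0, 207.0]]
3.5 till mm [-10.6 160.3 201.1] yaw err [-0.002  1.     0.   ] F [ 1.2 -0.4  3.7] 0.0028815647986220796
```

Emit:
arm_command --rows '[0, 0, 0.006, 0, 1, 0, 0, 0.004, 0, 1, 0, 0, 0, 0, 1]'

```text
clock: 3.75
ee_pos: [0.494, 0.1741, 0.1997]
tcp_rot: [[-0.995, -0.096, 0.004], [-0.096, 0.995, 0.001], [-0.004, 0.001, -1.0]]
ft_force: [-6.9, -0.9, 26.8]
opening: 0.004
grip_force: 13.8
```

Emit:
arm_command --rows '[0, 0, -0.03, 0, 1, 0, 0, -0.04, 0, 1, 0, 0, -0.05, 0, 1, 0, 0, -0.05, 0, 1, 0, 0, -0.02, 0, 1, 0, 0, 0, 0, 1]'

```text
clock: 4.25
ee_pos: [0.4943, 0.174, 0.2742]
tcp_rot: [[-0.995, -0.096, 0.002], [-0.096, 0.995, 0.0], [-0.002, 0.0, -1.0]]
ft_force: [0.4, 0.6, 0.4]
opening: -0.001
grip_force: 0.0
```

Emit:
arm_command --rows '[0.003, -0.05, 0, 0, 1, 0.003, -0.05, 0, 0, 1, 0.003, -0.05, 0, 0, 1, 0.003, -0.05, 0, 0, 1, 0.003, -0.05, 0, 0, 1, 0.003, -0.05, 0, 0, 1, 0.003, -0.05, 0, 0, 1, 0.003, -0.05, 0, 0, 1, 0, 0, 0, 0, 1]'

```text
clock: 5.0
ee_pos: [0.4993, 0.0112, 0.2712]
tcp_rot: [[-0.996, -0.094, -0.002], [-0.094, 0.996, -0.001], [0.002, -0.0, -1.0]]
ft_force: [0.3, -0.1, -0.9]
opening: -0.002
grip_force: 0.0
```

Run:
```python
from h import *
st()
c,W=look("wrist","w4.png");look("top","top2.png");T=till(W)*1000
for v in range(180,330,8): print(v,[T[v,u].round(0).tolist() for u in (150,260,322,480)])
```

```text
5.0 till mm [-20.4  -2.2 271.2] yaw err [ 0.  1. -0.] F [ 0.3 -0.1 -0.9] -0.0024461648106623613
180 [[-66.0, -149.0, 119.0], [-63.0, -59.0, 96.0], [-63.0, -2.0, 97.0], [-63.0, 146.0, 94.0]]
188 [[-59.0, -151.0, 119.0], [-55.0, -59.0, 98.0], [-55.0, -2.0, 97.0], [-55.0, 148.0, 93.0]]
196 [[-52.0, -152.0, 119.0], [-49.0, -59.0, 102.0], [-48.0, -1.0, 98.0], [-48.0, 149.0, 93.0]]
204 [[-45.0, -153.0, 118.0], [-41.0, -59.0, 102.0], [-40.0, -1.0, 97.0], [-40.0, 150.0, 93.0]]
212 [[-38.0, -153.0, 121.0], [-34.0, -59.0, 103.0], [-32.0, -1.0, 96.0], [-32.0, 151.0, 95.0]]
220 [[-30.0, -156.0, 118.0], [-26.0, -60.0, 104.0], [-25.0, -1.0, 98.0], [-24.0, 152.0, 94.0]]
228 [[-22.0, -157.0, 117.0], [-17.0, -61.0, 97.0], [-17.0, -1.0, 97.0], [-16.0, 153.0, 94.0]]
236 [[-15.0, -159.0, 117.0], [-9.0, -62.0, 97.0], [-9.0, -1.0, 96.0], [-8.0, 154.0, 95.0]]
244 [[-7.0, -161.0, 116.0], [-40.0, -39.0, 213.0], [-39.0, -1.0, 213.0], [-39.0, 96.0, 212.0]]
252 [[9.0, -174.0, 94.0], [-36.0, -39.0, 217.0], [-36.0, -1.0, 217.0], [-36.0, 94.0, 218.0]]
260 [[-31.0, -105.0, 220.0], [-32.0, -38.0, 221.0], [-32.0, -1.0, 221.0], [-32.0, 93.0, 221.0]]
268 [[27.0, -178.0, 93.0], [-27.0, -38.0, 221.0], [-27.0, -1.0, 221.0], [-27.0, 95.0, 220.0]]
276 [[35.0, -179.0, 94.0], [-19.0, -40.0, 214.0], [-18.0, -1.0, 213.0], [-18.0, 99.0, 213.0]]
284 [[45.0, -181.0, 93.0], [-9.0, -42.0, 206.0], [-10.0, -1.0, 207.0], [-9.0, 104.0, 205.0]]
292 [[54.0, -182.0, 94.0], [1.0, -44.0, 197.0], [1.0, -1.0, 198.0], [1.0, 109.0, 197.0]]
300 [[115.0, -239.0, -1.0], [12.0, -46.0, 189.0], [-32.0, -1.0, 271.0], [34.0, 137.0, 147.0]]
308 [[127.0, -241.0, -0.0], [25.0, -49.0, 178.0], [-33.0, -1.0, 279.0], [39.0, 136.0, 152.0]]
316 [[140.0, -244.0, -2.0], [38.0, -52.0, 167.0], [-32.0, -1.0, 285.0], [44.0, 134.0, 158.0]]
324 [[152.0, -246.0, -1.0], [53.0, -55.0, 155.0], [-33.0, -1.0, 291.0], [49.0, 133.0, 163.0]]
```

View pics/w4.png

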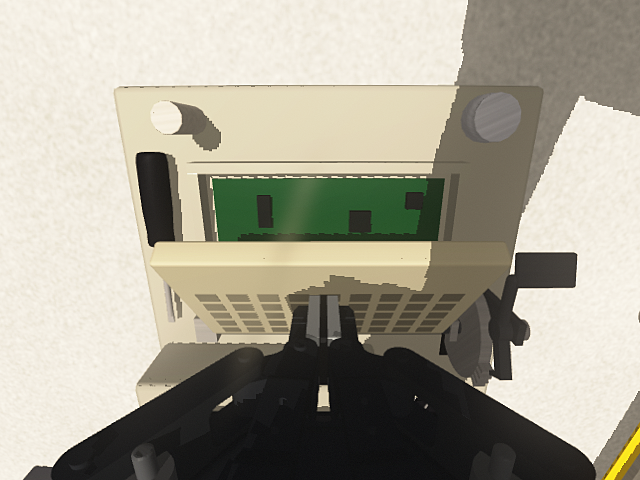

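The pawl stays pressed, with its tab at px (546,270). The fingertips are over the lip strip of the deck, which is still raised. Next I'll push it down along its arc.

Emit:
arm_command --rows '[0, 0, 0.035, 0, 1, 0, 0, 0.035, 0, 1, 0, 0, 0.02, 0, 1, 0.011, 0, 0.016, 0, 1, 0.011, 0, 0.016, 0, 1, 0.011, 0, 0.016, 0, 1, 0, 0, 0, 0, 1]'

```text
clock: 5.68
ee_pos: [0.4855, 0.013, 0.2173]
tcp_rot: [[-0.995, -0.096, -0.0], [-0.096, 0.995, 0.0], [0.0, 0.0, -1.0]]
ft_force: [-0.2, 0.2, -0.2]
opening: 0.002
grip_force: 0.0
```

Run:
```python
from h import *
st()
c,W=look("wrist","w5.png");T=till(W)*1000
for v in range(230,310,6): print(v,[T[v,u].round(0).tolist() for u in (260,400)])
q=T[200:330,480:600].reshape(-1,3);q=q[(q[:,2]>150)&(q[:,1]>138)];print("tab",np.median(q,0))
```

```text
5.6833 till mm [-33.9   0.9 217.3] yaw err [-0.003  1.     0.   ] F [-0.2  0.2 -0.2] 0.0017761993575909634
230 [[-43.0, -48.0, 96.0], [-44.0, 64.0, 96.0]]
236 [[-38.0, -48.0, 96.0], [-39.0, 64.0, 97.0]]
242 [[-33.0, -48.0, 96.0], [-34.0, 65.0, 98.0]]
248 [[-28.0, -49.0, 97.0], [-29.0, 65.0, 96.0]]
254 [[-23.0, -49.0, 97.0], [-24.0, 66.0, 98.0]]
260 [[-18.0, -49.0, 97.0], [-18.0, 66.0, 97.0]]
266 [[-12.0, -50.0, 96.0], [-13.0, 67.0, 97.0]]
272 [[-51.0, -29.0, 197.0], [-50.0, 42.0, 195.0]]
278 [[-48.0, -29.0, 199.0], [-49.0, 41.0, 199.0]]
284 [[-47.0, -29.0, 202.0], [-47.0, 41.0, 202.0]]
290 [[-44.0, -28.0, 204.0], [-46.0, 40.0, 206.0]]
296 [[-42.0, -28.0, 206.0], [-43.0, 40.0, 207.0]]
302 [[-38.0, -29.0, 205.0], [-39.0, 41.0, 205.0]]
308 [[-33.0, -29.0, 202.0], [-34.0, 41.0, 203.0]]
tab [-19.05488361 149.08200762 188.42910597]
```

Deck is moving and already below the engaged limit; continuing.

Emit:
arm_command --rows '[0.007, 0, 0.016, 0, 1, 0.007, 0, 0.016, 0, 1, 0.008, 0, 0.016, 0, 1, 0.006, 0, 0.018, 0, 1, 0.006, 0, 0.018, 0, 1, 0.006, 0, 0.018, 0, 1, 0.003, 0, 0.02, 0, 1, 0.003, 0, 0.02, 0, 1, 0, 0, 0.015, 0, 1, 0, 0, 0, 0, 1]'

```text
clock: 6.57
ee_pos: [0.4673, 0.0107, 0.1541]
tcp_rot: [[-0.995, -0.096, -0.002], [-0.096, 0.995, -0.0], [0.002, -0.0, -1.0]]
ft_force: [1.2, -0.5, 0.3]
opening: 0.001
grip_force: 0.0
```

Run:
```python
from h import *
st()
```

```text
6.5667 till mm [-52.3   0.3 154.1] yaw err [-0.002  1.    -0.   ] F [ 1.2 -0.5  0.3] 0.0010827524110900838
```

Tips at about 146 mm, so roughly 12 mm is left to the stop.

Emit:
arm_command --rows '[0, 0, 0.015, 0, 1, 0, 0, 0.012, 0, 1, 0, 0, 0.005, 0, 1, 0, 0, 0, 0, 1]'

```text
clock: 6.9
ee_pos: [0.468, 0.0106, 0.1421]
tcp_rot: [[-0.995, -0.096, -0.0], [-0.096, 0.995, -0.0], [0.0, -0.0, -1.0]]
ft_force: [-0.9, 0.4, 0.3]
opening: -0.001
grip_force: 0.0
```

Emit:
arm_command --rows '[0, 0, 0.006, 0, 1, 0, 0, 0.005, 0, 1, 0, 0, 0, 0, 1]'

```text
clock: 7.15
ee_pos: [0.4684, 0.0106, 0.1415]
tcp_rot: [[-0.995, -0.096, 0.004], [-0.096, 0.995, -0.001], [-0.004, -0.001, -1.0]]
ft_force: [-16.3, 0.6, 45.1]
opening: -0.001
grip_force: 22.5
```

Emit:
arm_command --rows '[0, 0, -0.02, 0, 1, 0, 0, -0.05, 0, 1, 0, 0, -0.08, 0, 1, 0, 0, -0.08, 0, 1, 0, 0, -0.08, 0, 1, 0, 0, 0, 0, 1]'

```text
clock: 7.65
ee_pos: [0.4702, 0.0105, 0.2674]
tcp_rot: [[-0.995, -0.096, 0.009], [-0.096, 0.995, -0.001], [-0.009, -0.002, -1.0]]
ft_force: [0.2, 0.2, -1.3]
opening: -0.002
grip_force: 0.0
```

Run:
```python
from h import *
st()
c,W=look("wrist","w6.png");T=till(W)*1000
for v in range(200,320,8): print(v,[T[v,u].round(0).tolist() for u in (260,400)])
q=T.reshape(-1,3);q=q[(q[:,2]>165)&(q[:,2]<230)&(q[:,1]>138)&(q[:,1]<182)&(q[:,0]<10)];print("tab",np.median(q,0),np.percentile(q,[2,98],axis=0))
```

```text
7.65 till mm [-4.940e+01 -2.000e-01  2.674e+02] yaw err [-0.002  1.    -0.002] F [ 0.2  0.2 -1.3] -0.002260152571880333
200 [[-76.0, -54.0, 115.0], [-76.0, 69.0, 114.0]]
208 [[-69.0, -54.0, 118.0], [-65.0, 74.0, 95.0]]
216 [[-66.0, -51.0, 132.0], [-66.0, 66.0, 131.0]]
224 [[-59.0, -52.0, 132.0], [-60.0, 66.0, 133.0]]
232 [[-52.0, -52.0, 134.0], [-52.0, 66.0, 132.0]]
240 [[-45.0, -52.0, 133.0], [-45.0, 67.0, 133.0]]
248 [[-38.0, -53.0, 133.0], [-38.0, 68.0, 132.0]]
256 [[-30.0, -53.0, 132.0], [-31.0, 68.0, 133.0]]
264 [[-23.0, -54.0, 133.0], [-24.0, 68.0, 134.0]]
272 [[-15.0, -54.0, 133.0], [-16.0, 69.0, 134.0]]
280 [[-7.0, -55.0, 133.0], [-8.0, 70.0, 134.0]]
288 [[-0.0, -55.0, 134.0], [-0.0, 70.0, 133.0]]
296 [[9.0, -56.0, 132.0], [8.0, 71.0, 133.0]]
304 [[16.0, -56.0, 134.0], [16.0, 72.0, 134.0]]
312 [[25.0, -57.0, 133.0], [25.0, 73.0, 133.0]]
tab [-13.11775449 158.95985339 189.87964955] [[-24.64241427 138.50441486 185.41477509]
 [ -0.60278369 179.06400815 193.31389583]]
```

View pics/w6.png

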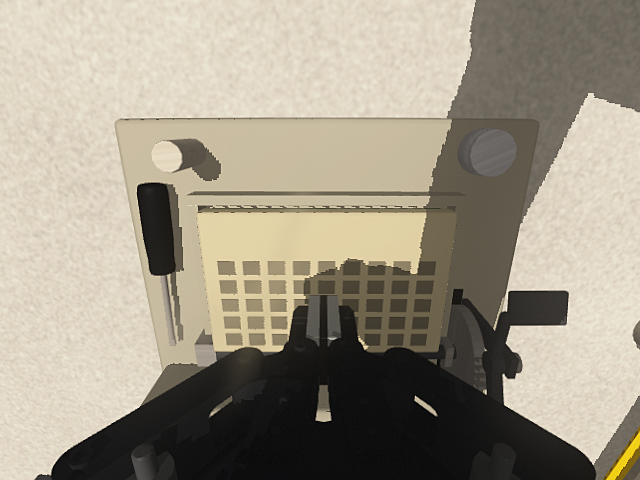

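The deck lies flat, with its top at 133 mm. The pawl tab at px (538,307) is still fully down, and the tin, coin roll and screwdriver haven't moved.

```bash
python3 -c "
from workcell import manip
print(manip.sign_off())"
```

```text
the job is handed in; nothing more can be done
None
```

The job is handed in at about 7.7 s: I pressed the pawl to its stop first, then pushed the deck flat (top at about 133 mm). The pawl is still free, and the tin, coin roll and screwdriver are where they stood.

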